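# Uncouple the balloon nozzle from the air filler and stow it

## Task

Take the balloon nozzle off the air filler and stow it on the empty post of the wooden rack, upright and fully down. Its coupling is locked: with a light upward pull, turn the knurled sleeve clockwise (seen from above) until you feel the notch in its flange come under the catch, then draw the sleeve up and lift the nozzle off, so that the sleeve springs forward again. Be gentle: do not wrench at the outlet or force anything, and leave the spare nozzle and the other things on the table as they stand.

Things in the scene. Friction and masses are not known exactly. Their poses are not given: they have to be found in the camera images.
- nozzle: balloon nozzle on the filler: steel coupling body 74 mm tall, 0.2 to 0.3 kg, with a black rubber cone on top and a knurled aluminium sleeve round it. Origin: centre of its lower face; z up its axis. Its lower lip is slotted at +-y for two lugs of the outlet, so the body cannot turn while coupled. Coupled, it can rise 1 mm before the outlet's claws hold it. Bore from below 12.6 mm wide, 50 mm deep.
- sleeve_grip (a point): on the nozzle's axis, 36 mm above its lower face: grip the sleeve here. The sleeve is 34 mm across, from 7 to 42 mm above the lower face; nothing above is wider. At its lower end is a flange 40 mm across and 3 mm thick with one notch, 8 mm wide. The sleeve turns freely on the body about z.
- sleeve (a joint): travel of the sleeve up the nozzle's axis, m: 0 = forward (down, locked), 0.0085 = fully drawn back (up). A spring pushes it forward: 7 N at 0, 8 N at 0.0015, 13 N at full travel. Forward it holds four claws of the outlet shut over the nozzle's lip; past about 0.0045 they spring open, the nozzle pops up after the sleeve and lifts off with the same pull, and the sleeve runs forward by itself.
- catch (a point): tip of the safety catch, a fixed steel finger 4.4 mm wide on the outlet's -x side that reaches over the sleeve's flange. Top 15 mm above the seat. Unless the flange's notch is under it (within 5 degrees) the flange meets it after at most 1.5 mm of travel. At the start the notch stands 15 to 80 degrees counter-clockwise of it seen from above (amount not measured): turn the sleeve clockwise.
- filler: air filler: grey box 142 x 160 x 58 mm, fixed to the table, with a round gauge and a rocker switch on its front (-x side). Origin under its centre, z up. The outlet stands on its top.
- outlet (a point): centre of the outlet's seat, where the coupled nozzle's lower face rests, 70 mm above the table, on a boss 34 mm across and 12 mm above the box's top. A steel pipe 10 mm across rises 28 mm from it inside the nozzle; two lugs 4.5 mm high stand at its +-y. Contact forces over 30 N in all between nozzle and filler damage the catch.
- nozzle_rack: nozzle rack: light wooden base 72 x 160 x 14 mm, fixed to the table, origin under its centre, z up; two bosses 34 mm across, 12 mm high, each with a plain steel post, 45 mm either side of the centre along its y. The post at +y is empty, the one at -y carries the spare nozzle.
- empty_post (a point): centre of the seat on the empty post's boss, 26 mm above the table; the stowed nozzle's lower face rests here, any way round. The post rises 28 mm above it, 10 mm across with a round top, tapered out to 11.6 mm at its foot, where it centres the nozzle's bore. Seat with less than 30 N.
- spare_nozzle: the spare nozzle on the rack's other post: like the nozzle but with a longer thin tip (84 mm tall). Origin at the centre of its lower face. Leave it.
- vase: white bud vase 66 x 66 x 112 mm, bystander; origin under its centre.
- gift_box: small wrapped gift box with a red ribbon, 63 x 63 x 51 mm, bystander; origin under its centre.
- soap: wrapped bar of soap 63 x 82 x 25 mm, bystander; origin under its centre.

How it is judged:
By the outcome, as a careful person would: the job done as asked, in the order asked, and still so for the second after the job is handed in, with the robot touching nothing.
It also fails if it takes over 67 s, if anything falls off the work surface, if the arm or the gripper's body presses on something with over 40 N, if the wrist force passes 120 N, or if a joint passes its speed limit or range.

## Robot

A 6-joint arm with a two-finger parallel gripper is mounted at the origin on a cart in front of the work surface, level with it; the furniture and walls round the work are solid. World frame = base frame: x ahead of the robot, y to its left, z up, the work surface at z = 0. Lengths are in m, angles in degrees, forces in N, time in s.
With the tool pointing down it reaches from about 0.3 to 0.75 m from the base axis. Payload 8.5 kg.
Tool frame: the origin (TCP) lies on the centre line of the jaws, within the pads' length; the fingertips stand 25 mm ahead of it and the grasp point (between the pads) lies 6 mm ahead of it; z points along the fingers, y is the line along which they close (so a half turn about z gives the same grasp; the last joint's range is limited). The gripper opens to 85 mm and grips with 20 to 120 N. Pads are 22 mm wide; open, the fingers measure 114 mm over their backs; the gripper's body (76 mm by 85 mm) begins 54 mm behind the grasp point. The pads swing forward as they close: fully open they stand 13 mm farther back than shut.
Start: joints at [57.966, 21.807, 74.336, -0, 83.858, -12.336], TCP at [0.185, 0.518, 0.256] pointing down, gripper open.
Joint ranges: [-178.18, 178.18], [-50.72, 133.34], [12.68, 142.11], [-81.47, 261.47], [9.98, 163.14], [-165.26, 165.26]. Speed limits (degrees/s): [136.94, 136.94, 180, 180, 180, 180].

## Interface

Orientations are given as a 3x3 rotation matrix whose columns are the frame's x, y, z axes.
In Python, from rig import telemetry, optics, env gives the robot as it stands.
- The arm moves only by the tool send_rows, never from a script. Its argument "deltas" is a list that holds one entry, the list of rows, each a list of 7 numbers: the shift along the tool's x, y, z in m, then the turn, a rotation vector about the tool's x, y, z in rad, then the opening, from -1 (shut) to 1 (fully open), so that 0 is half open. In form: [[[x, y, z, ax, ay, az, grip], ...]]. A call has 1 to 12 rows; each row shifts and turns the commanded pose from where the row before left it, along the tool's axes as they then stand; what a row does not reach is not made up. A row lasts 1/8 s, in which the tool goes at most 62.5 mm and 10.7 degrees, less where a joint would pass 70% of its speed; a pose out of reach is approached as far as the arm can. A call is refused whole if a number of a shift passes 0.0625 or a number of a turn 0.188, either way. A call with a gripper value outside its range is refused whole. The fingers move at their own pace and stop on an object; "squeeze" is the grip in N (left out, the last holds). Time passes only in rows, so rows that do not move let the fingers close. It gives the time, the measured TCP pose, the force, the opening and the grip force at its end, in the units of the state.
- telemetry.observe(): the state, without advancing time (a new reading comes with each control period).
- optics.get_image(name): name is "scene" or "side" or "wrist"; returns a dict with "image" (420x560x3 uint8, red, green, blue), "range_z" (420x560 float32, m along the optical axis (not along the pixel's ray), 0 where there is no reading), "K" (3x3 intrinsics, pixels), "rvec" (rotation vector, rad) and "tvec" (3), from world to camera coordinates, as OpenCV has them; the wrist camera has in their place "hand_eye" (4x4, takes a point from camera to tool coordinates, whose origin is the TCP and whose axes are the flange's). Camera axes: x right, y down, z forward; pixel columns grow to the right and rows downward; lengths in m; the calibration is good to about 2 mm. A picture is of the moment at which its call begins: read the wrist's pose just before it.
- env.close_job(): hands the job in; it is judged then, once.
The state is a dict: "time_s": time; "q": joint angles; "qvel": joint speeds; "joint_efforts": joint torques, N m; "position": TCP position; "tool_rot": TCP orientation; "ft_force": force on the tool from outside, world axes, zero at the start; "wrist_torque": the same for the moment, N m; "grip_width": finger opening in m; "gripper_force": force on a finger pad.
Only numpy, scipy, OpenCV 4.12 (cv2) and the standard library are available. Lean on these libraries where they do the work, as an engineer would, in place of code of your own. Each camera call takes 0.05 s, during which the arm holds its last target. There are 200 camera calls.

## Working session

There is one attempt and no reset: what is moved stays moved. The work goes in short steps, Python scripts to look and compute and a tool call to move; the robot and the scene stay as the last step left them, time stands still between calls to the robot, and variables do not carry over. Pictures are saved under pics/ and viewed, at most 11 in all, crops included, and the job is handed in when it is done.

Besides the shell and the picture viewer there is one more tool, called after "Emit:" as name(argument=value, ...) on one line, values as JSON. send_rows: Moves the arm, as the interface text tells. Its arguments: {"type":"object","properties":{"deltas":{"type":"array"},"squeeze":{"type":"number"}},"required":["deltas"]}

```bash
mkdir -p pics
cat > h.py <<'E'
import numpy as np, cv2
from rig import telemetry, optics, env
def cloud(name):
    s=telemetry.observe(); d=optics.get_image(name); Z=d["range_z"].astype(float); K=np.array(d["K"])
    v,u=np.mgrid[:Z.shape[0],:Z.shape[1]]
    P=np.dstack([(u-K[0,2])/K[0,0]*Z,(v-K[1,2])/K[1,1]*Z,Z])
    if "hand_eye" in d:
        H=np.array(d["hand_eye"]); R=np.array(s["tool_rot"]); P=(P@H[:3,:3].T+H[:3,3])@R.T+np.array(s["position"])
    else:
        R=cv2.Rodrigues(np.array(d["rvec"],float))[0]; P=(P-np.array(d["tvec"],float).ravel())@R
    P[Z==0]=np.nan
    return d["image"],P
def save(img,f,crop=None,k=1):
    if crop: x0,y0,x1,y1=crop; img=img[y0:y1,x0:x1]
    cv2.imwrite("pics/"+f,cv2.cvtColor(cv2.resize(img,None,fx=k,fy=k,interpolation=cv2.INTER_CUBIC),cv2.COLOR_RGB2BGR))
E
python3 - <<'E'
from h import *
s=telemetry.observe(); print({k:np.round(v,3).tolist() for k,v in s.items()})
for n in ["scene","side","wrist"]:
    i,P=cloud(n); save(i,n+"0.png"); np.savez(n+"0.npz",i=i,P=P)
E
```

```text
{'time_s': 0.0, 'q': [57.967, 21.842, 74.386, -0.0, 83.858, -12.337], 'qvel': [0.021, -0.09, 0.13, 0.101, -0.04, 0.002], 'joint_efforts': [0.001, -44.846, -23.13, -0.0, 0.005, 0.0], 'position': [0.185, 0.518, 0.256], 'tool_rot': [[-0.941, 0.337, -0.001], [0.337, 0.941, -0.001], [0.0, -0.001, -1.0]], 'ft_force': [0.062, 0.022, -0.025], 'wrist_torque': [0.012, -0.027, -0.041], 'gripper_force': 0.0, 'grip_width': 0.085}
```

View pics/scene0.png

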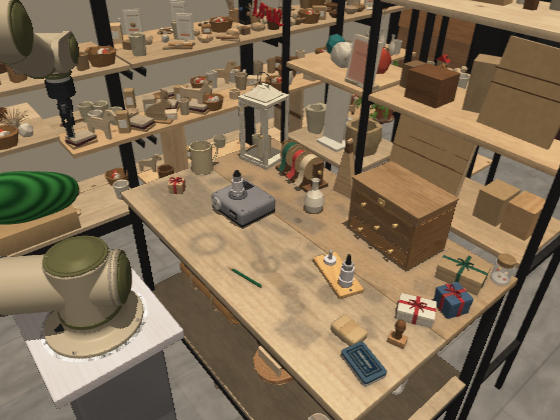

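View pics/side0.png

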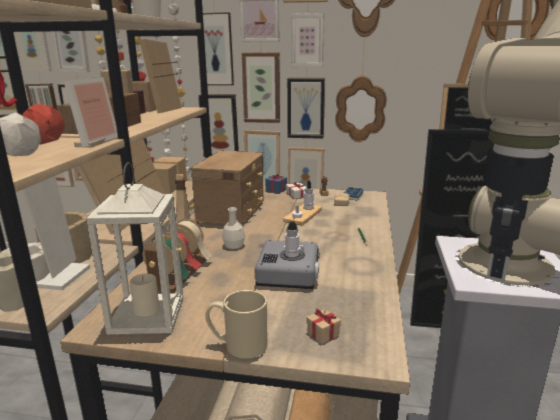

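The scene view shows the filler near (243,203) with the nozzle at (238,185). The rack is near (338,275), with its empty post at (330,260) and the spare at (348,272). In the side view the filler is at (288,262) and the rack at (303,212).

Run:
```python
from h import *
for n,reg in [("scene",{"noz":(225,168,252,205),"fil":(205,180,280,225),"rack":(310,245,365,300)}),("side",{"noz":(275,220,310,258),"fil":(250,220,325,290),"rack":(280,180,325,225)})]:
    z=np.load(n+"0.npz");P=z["P"]
    for k,(a,b,c,d) in reg.items():
        Q=P[b:d,a:c].reshape(-1,3);Q=Q[np.isfinite(Q[:,0])]
        for lo,hi in {"noz":[(.09,.112),(.12,.16)],"fil":[(.052,.062)],"rack":[(.011,.018),(.03,.06),(.06,.12)]}[k]:
            S=Q[(Q[:,2]>lo)&(Q[:,2]<hi)]
            if len(S): print(n,k,lo,hi,len(S),S.mean(0).round(3),S.min(0).round(3),S.max(0).round(3))
            if k=="fil" or lo==.011: 
                r=cv2.minAreaRect(S[:,:2].astype(np.float32)*1000);print(r)
    save(z["i"],n+"_c.png",(200,160,300,235) if n=="scene" else (250,210,330,290),6)
```

```text
scene noz 0.09 0.112 74 [0.527 0.151 0.102] [0.513 0.14  0.09 ] [0.55  0.169 0.112]
scene noz 0.12 0.16 66 [0.529 0.155 0.133] [0.518 0.143 0.121] [0.542 0.169 0.147]
scene fil 0.052 0.062 1025 [0.537 0.133 0.058] [0.464 0.066 0.052] [0.616 0.228 0.062]
((540.3465576171875, 146.8835906982422), (147.8579559326172, 160.56427001953125), 4.249405384063721)
scene rack 0.011 0.018 723 [ 0.552 -0.264  0.014] [ 0.505 -0.344  0.011] [ 0.617 -0.173  0.018]
((560.96875, -258.582763671875), (161.2519073486328, 72.66964721679688), 72.74125671386719)
scene rack 0.03 0.06 154 [ 0.545 -0.291  0.045] [ 0.525 -0.32   0.03 ] [ 0.58  -0.211  0.06 ]
scene rack 0.06 0.12 192 [ 0.544 -0.304  0.08 ] [ 0.529 -0.318  0.06 ] [ 0.561 -0.283  0.113]
side noz 0.09 0.112 122 [0.533 0.173 0.101] [0.519 0.163 0.09 ] [0.55  0.181 0.111]
side noz 0.12 0.16 117 [0.534 0.167 0.133] [0.521 0.151 0.12 ] [0.548 0.174 0.145]
side fil 0.052 0.062 1363 [0.546 0.171 0.058] [0.468 0.076 0.052] [0.617 0.231 0.062]
((542.562744140625, 152.07391357421875), (144.90554809570312, 154.3158721923828), 3.027268171310425)
side rack 0.011 0.018 347 [ 0.569 -0.273  0.015] [ 0.508 -0.523  0.011] [ 0.683 -0.171  0.018]
((594.05908203125, -347.1003723144531), (170.39468383789062, 354.9274597167969), 1.5698996782302856)
side rack 0.03 0.06 282 [ 0.594 -0.404  0.04 ] [ 0.514 -0.531  0.03 ] [ 0.683 -0.207  0.059]
side rack 0.06 0.12 109 [ 0.55  -0.293  0.081] [ 0.534 -0.309  0.06 ] [ 0.565 -0.281  0.111]
```

View pics/wrist0.png

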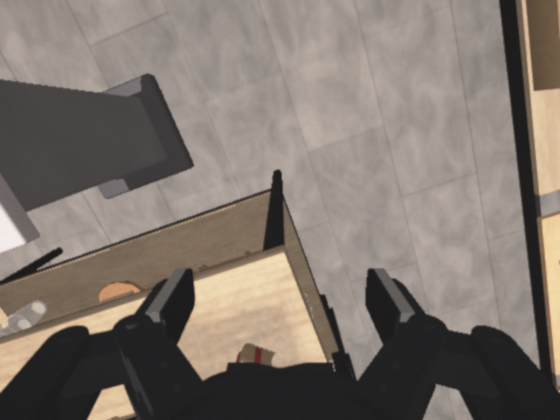

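Run:
```python
from h import *
d=optics.get_image("wrist"); print(np.array(d["hand_eye"]).round(3),np.array(d["K"]).round(1))
P=np.load("scene0.npz")["P"]
Q=P[175:215,300:328].reshape(-1,3);Q=Q[(Q[:,2]>.03)&(Q[:,2]<.12)];print("vase",Q.mean(0))
```

```text
[[-0.    -0.951 -0.309  0.079]
 [ 1.    -0.    -0.    -0.001]
 [ 0.    -0.309  0.951 -0.117]
 [ 0.     0.     0.     1.   ]] [[296.5   0.  279.6]
 [  0.  296.5 212.7]
 [  0.    0.    1. ]]
vase [0.73152518 0.02308779 0.05999719]
```

Emit:
send_rows(deltas=[[[-0.045,-0.022,0,0,0,0,1],[-0.045,-0.022,0,0,0,0,1],[-0.045,-0.022,0,0,0,0,1],[-0.045,-0.022,0,0,0,0,1],[-0.045,-0.022,0,0,0,0,1],[-0.045,-0.022,0,0,0,0,1],[-0.045,-0.022,0,0,0,0,1],[-0.045,-0.022,0,0,0,0,1]]], squeeze=30)

```text
time_s: 1.2
position: [0.4659, 0.2294, 0.2563]
tool_rot: [[-0.941, 0.337, -0.0], [0.337, 0.941, 0.0], [0.0, -0.0, -1.0]]
ft_force: [1.2, 0.3, -0.6]
grip_width: 0.0855
gripper_force: 0.0
```

Emit:
send_rows(deltas=[[[-0.0437,-0.022,0,0,0,0,1],[-0.0437,-0.022,0,0,0,0,1],[0,0,0.006,0,0,-0.16,1],[0,0,0.006,0,0,-0.16,1],[0,0,0.006,0,0,-0.16,1],[0,0,0.006,0,0,-0.16,1],[0,0,0.006,0,0,-0.16,1],[0,0,0.006,0,0,-0.16,1],[0,0,0,0,0,0,1],[0,0,0,0,0,0,1]]])

```text
time_s: 2.45
position: [0.5325, 0.1599, 0.2205]
tool_rot: [[-0.818, -0.575, 0.0], [-0.575, 0.818, 0.0], [-0.0, -0.0, -1.0]]
ft_force: [0.9, 0.4, 1.2]
grip_width: 0.0851
gripper_force: 0.0
```

Run:
```python
from h import *
s=telemetry.observe(); print({k:np.round(v,3).tolist() for k,v in s.items() if k in("q","position","tool_rot","time_s")})
i,P=cloud("wrist"); np.savez("w1.npz",i=i,P=P); save(i,"w1.png")
for lo,hi in [(.138,.148),(.118,.136),(.108,.115),(.09,.108),(.054,.061)]:
    S=P.reshape(-1,3); S=S[(S[:,2]>lo)&(S[:,2]<hi)&(np.hypot(S[:,0]-.532,S[:,1]-.16)<(.03 if lo>.06 else .15))]
    print(lo,len(S),S.mean(0).round(4),S.min(0).round(4),S.max(0).round(4), cv2.minEnclosingCircle(S[:,:2].astype(np.float32)*1000))
```

```text
{'time_s': 2.45, 'q': [4.511, 24.009, 76.936, 0.001, 79.044, -120.62], 'position': [0.533, 0.16, 0.22], 'tool_rot': [[-0.818, -0.575, 0.0], [-0.575, 0.818, 0.0], [-0.0, -0.0, -1.0]]}
0.138 450 [0.5328 0.158  0.1424] [0.5249 0.1498 0.138 ] [0.5421 0.168  0.1453] ((533.9239501953125, 158.86184692382812), 9.255800247192383)
0.118 494 [0.5289 0.1551 0.13  ] [0.5197 0.1458 0.1181] [0.5486 0.1719 0.136 ] ((534.2381591796875, 158.98402404785156), 14.60634994506836)
0.108 400 [0.5265 0.1537 0.1113] [0.5173 0.1419 0.1081] [0.5471 0.1747 0.115 ] ((533.7755126953125, 158.5171356201172), 16.95794105529785)
0.09 221 [0.5236 0.1514 0.0996] [0.517  0.1418 0.0901] [0.543  0.1716 0.1079] ((532.5391235351562, 157.5948486328125), 16.934581756591797)
0.054 17651 [0.5416 0.1414 0.0576] [0.4676 0.0687 0.054 ] [0.6171 0.2267 0.061 ] ((546.3132934570312, 147.57778930664062), 97.98246002197266)
```

View pics/w1.png

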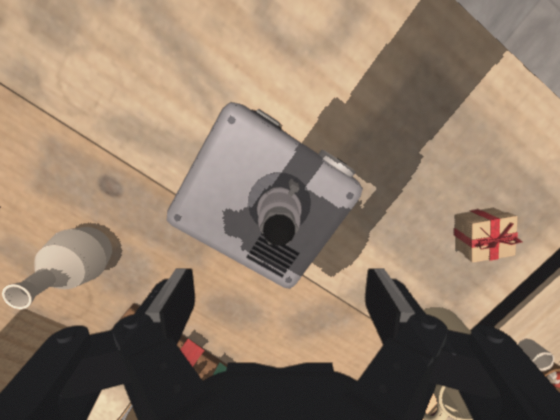

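The wrist view shows the filler centred near (270,195). The rubber top of the nozzle is at (278,228) and the catch at about (295,187). The sleeve circles fit an axis at (0.5337, 0.1587) with a 17 mm radius, as specified.

Emit:
send_rows(deltas=[[[0,-0.0017,0.02,0,0,0,1],[0,0,0.02,0,0,0,1],[0,0,0.02,0,0,0,1],[0,0,0.02,0,0,0,1],[0,0,0.02,0,0,0,1],[0,0,0.009,0,0,0,1],[0,0,0,0,0,0,1]]])

```text
time_s: 3.38
position: [0.5335, 0.1585, 0.1113]
tool_rot: [[-0.816, -0.577, -0.0], [-0.577, 0.816, -0.0], [0.0, 0.0, -1.0]]
ft_force: [-0.8, 0.0, 0.2]
grip_width: 0.0854
gripper_force: 0.0
```

Run:
```python
from h import *
i,P=cloud("wrist"); np.savez("w2.npz",i=i,P=P)
S=P.reshape(-1,3)
for lo,hi in [(.109,.114),(.09,.108),(.077,.081),(.0815,.087)]:
    m=(S[:,2]>lo)&(S[:,2]<hi)&(np.hypot(S[:,0]-.5337,S[:,1]-.1587)<.026); T=S[m]
    print(lo,len(T),T.mean(0).round(4),cv2.minEnclosingCircle(T[:,:2].astype(np.float32)*1000))
v,u=np.where((abs(P[...,0]-.5337)<.03)&(abs(P[...,1]-.1587)<.03)&(P[...,2]>.06)); print(u.min(),u.max(),v.min(),v.max())
save(cv2.convertScaleAbs(i,alpha=1.6,beta=10),"w2.png",(200,100,360,220),5)
```

```text
0.109 1295 [0.5268 0.1539 0.1116] ((533.7381591796875, 158.83766174316406), 16.95478057861328)
0.09 1053 [0.5232 0.151  0.0998] ((532.5971069335938, 158.07374572753906), 17.073915481567383)
0.077 630 [0.5251 0.1525 0.0796] ((529.9390869140625, 156.4862823486328), 21.881113052368164)
0.0815 400 [0.5176 0.1537 0.0842] ((524.8201293945312, 152.12478637695312), 19.429481506347656)
149 427 205 419
```

View pics/w2.png

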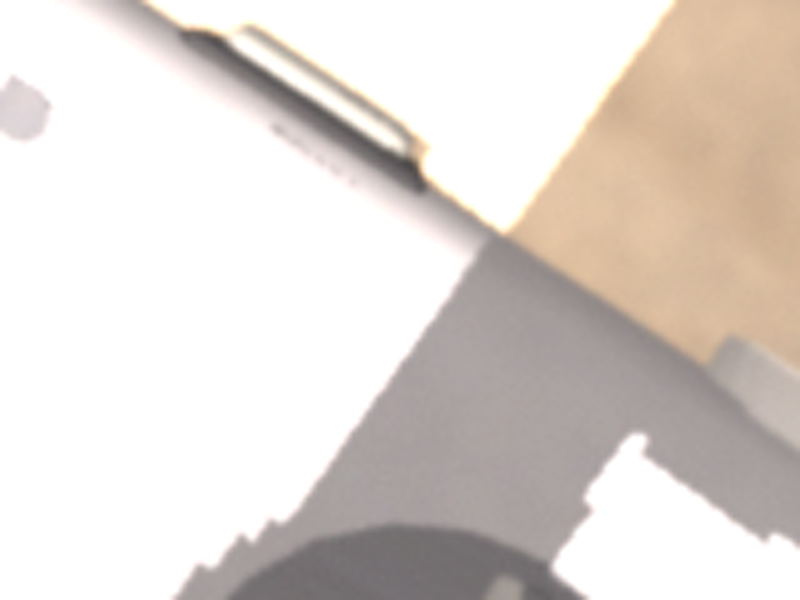

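Wrong crop: the nozzle lies lower, with pixels around (230-360, 195-330).

Run:
```python
from h import *
i=np.load("w2.npz")["i"]; save(i,"w3.png",(210,195,350,300),5)
P=np.load("w2.npz")["P"]
a=np.load("w2.npz")
# flange ring sampling: azimuth of flange-top points
S=P.reshape(-1,3);c=S[:,:2]-[.5337,.1587];r=np.hypot(*c.T);m=(r>.0178)&(r<.0196)
az=np.degrees(np.arctan2(c[:,1],c[:,0]))%360
for b in range(150,300,4):
    k=m&(az>=b)&(az<b+4)
    if k.sum(): print(b,k.sum(),np.round(np.median(S[k,2]),4),end=' | ')
```

```text
150 8 0.0794 | 154 11 0.08 | 158 44 0.1633 | 162 135 0.1663 | 166 86 0.1679 | 170 11 0.1667 | 174 5 0.0847 | 178 6 0.0847 | 182 15 0.0836 | 186 22 0.0796 | 190 18 0.0782 | 194 12 0.0779 | 198 15 0.0779 | 202 17 0.0775 | 206 18 0.0778 | 210 17 0.0778 | 214 19 0.0782 | 218 15 0.0781 | 222 20 0.0789 | 226 17 0.0778 | 230 9 0.0612 | 234 5 0.0602 | 238 6 0.0599 | 242 7 0.0597 | 246 4 0.0601 | 250 8 0.0606 | 254 18 0.0792 | 258 55 0.1673 | 262 172 0.1685 | 266 160 0.1646 | 270 46 0.1596 | 274 13 0.0617 | 278 14 0.0793 | 282 13 0.0796 | 286 11 0.0792 | 290 12 0.0703 | 294 13 0.0794 | 298 6 0.0794 |
```

View pics/w3.png

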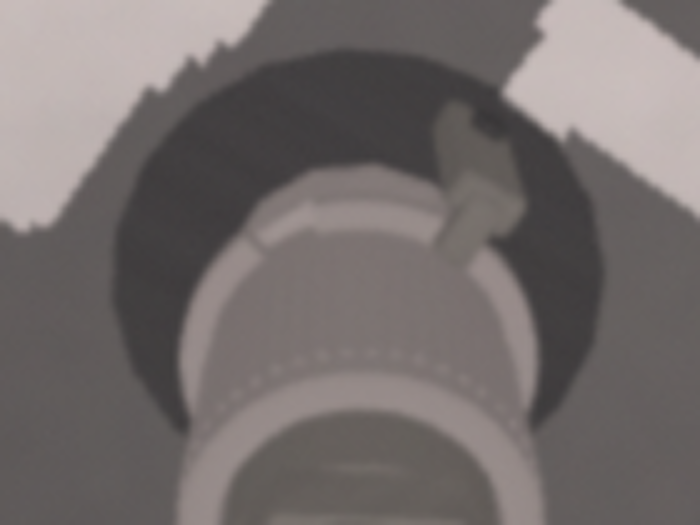

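The crop shows the notch in the flange at about (285,222) and the catch finger tip at (460,240). The range data put the notch at roughly azimuth 230–253° and the catch near 180°, so about 60° of clockwise turn is needed. I'll close gently on the sleeve and refine the angle from the pixels.

Emit:
send_rows(deltas=[[[0,0,0,0,0,0,0.2],[0,0,0,0,0,0,-0.1],[0,0,0,0,0,0,-0.3],[0,0,0,0,0,0,-0.4],[0,0,0,0,0,0,-0.5],[0,0,0,0,0,0,-0.6],[0,0,0,0,0,0,-1],[0,0,0,0,0,0,-1]]], squeeze=25)

```text
time_s: 4.42
position: [0.5336, 0.1586, 0.1118]
tool_rot: [[-0.816, -0.578, 0.001], [-0.578, 0.816, 0.0], [-0.001, -0.0, -1.0]]
ft_force: [-2.4, 1.0, 4.7]
grip_width: 0.0333
gripper_force: 25.0
```

Run:
```python
from h import *
d=optics.get_image("wrist");K=np.array(d["K"]);H=np.array(d["hand_eye"]);s=telemetry.observe()
R=np.array(s["tool_rot"]);p=np.array(s["position"]);print(p.round(4),np.round(s["ft_force"],2),np.round(s["wrist_torque"],2),s["q"][5],s["grip_width"],s["gripper_force"])
R=np.array([[-0.816,-0.577,0],[-0.577,0.816,0],[0,0,-1]]);p=np.array([.5335,.1585,.1113])
for n,(cx,cy),z in [("catch tip",(456,256),.085),("catch back",(487,190),.085),("notch L",(250,232),.08),("notchL in",(267,252),.08),("notch R",(315,200),.08),("flange L",(182,370),.08),("flange R",(537,370),.08)]:
    u,v=210+cx/5,195+cy/5
    r=R@(H[:3,:3]@np.linalg.inv(K)@[u,v,1]);o=p+R@H[:3,3];w=o+r*(z-o[2])/r[2]-[.5337,.1587,0]
    print(n,w.round(4),np.hypot(w[0],w[1]).round(4),np.degrees(np.arctan2(w[1],w[0]))%360)
```

```text
[0.5335 0.1586 0.1118] [-1.69  0.44  4.97] [ 0.09  0.24 -0.01] -120.94667144675626 0.03326663615937295 25.045145382182973
catch tip [-0.0181  0.      0.085 ] 0.0181 179.9648350928007
catch back [-0.026  -0.0018  0.085 ] 0.0261 184.00017042367347
notch L [-0.0059 -0.0184  0.08  ] 0.0193 252.3236026518718
notchL in [-0.005  -0.0155  0.08  ] 0.0163 252.277415393554
notch R [-0.013  -0.0147  0.08  ] 0.0197 228.53633930881816
flange L [ 0.0125 -0.0152  0.08  ] 0.0197 309.4860039719553
flange R [-0.0105  0.0174  0.08  ] 0.0203 121.15330656010852
```

Emit:
send_rows(deltas=[[[0,0,-0.0005,0,0,0,-1],[0,0,-0.0005,0,0,0,-1],[0,0,-0.0005,0,0,0,-1],[0,0,-0.0005,0,0,0,-1],[0,0,-0.0005,0,0,0,-1],[0,0,0,0,0,0,-1],[0,0,0,0,0,0,-1]]], squeeze=35)

```text
time_s: 5.35
position: [0.5331, 0.1584, 0.1134]
tool_rot: [[-0.816, -0.578, -0.001], [-0.578, 0.816, -0.0], [0.001, 0.001, -1.0]]
ft_force: [-0.0, 1.0, -10.0]
grip_width: 0.0329
gripper_force: 35.5
```

Emit:
send_rows(deltas=[[[0,0,-0.0004,0,0,0,-1],[0,0,-0.0004,0,0,0,-1],[0,0,0,0,0,0,-1],[0,0,0,0,0,0,-1]]])

```text
time_s: 5.85
position: [0.533, 0.1584, 0.1141]
tool_rot: [[-0.816, -0.578, -0.002], [-0.578, 0.816, -0.0], [0.001, 0.001, -1.0]]
ft_force: [0.3, 0.1, -17.5]
grip_width: 0.0329
gripper_force: 36.3
```

Emit:
send_rows(deltas=[[[0,0,0.0003,0,0,0,-1],[0,0,0,0,0,0.087,-1],[0,0,0,0,0,0.087,-1],[0,0,0,0,0,0.087,-1],[0,0,0,0,0,0,-1]]])

```text
time_s: 6.48
position: [0.533, 0.1587, 0.1141]
tool_rot: [[-0.937, -0.349, -0.001], [-0.349, 0.937, 0.0], [0.001, 0.001, -1.0]]
ft_force: [-1.8, 1.6, -15.4]
grip_width: 0.0332
gripper_force: 36.5
```

Emit:
send_rows(deltas=[[[0,0,0,0,0,0.087,-1],[0,0,0,0,0,0.087,-1],[0,0,0,0,0,0.087,-1],[0,0,0,0,0,0.087,-1],[0,0,0,0,0,0.087,-1],[0,0,0,0,0,0.087,-1],[0,0,0,0,0,0,-1]]])

```text
time_s: 7.35
position: [0.5329, 0.1593, 0.1142]
tool_rot: [[-0.986, 0.165, -0.001], [0.165, 0.986, 0.002], [0.001, 0.001, -1.0]]
ft_force: [-2.5, 5.4, -16.2]
grip_width: 0.0333
gripper_force: 36.7
```

Run:
```python
from h import *
s=telemetry.observe();print(np.round(s["q"],2),np.round(s["wrist_torque"],2))
i,P=cloud("wrist"); save(i,"w4.png",(210,195,350,300),5)
```

```text
[  4.41  30.57  85.32   0.11  64.17 -76.15] [ 0.9   0.32 -0.  ]
```

View pics/w4.png

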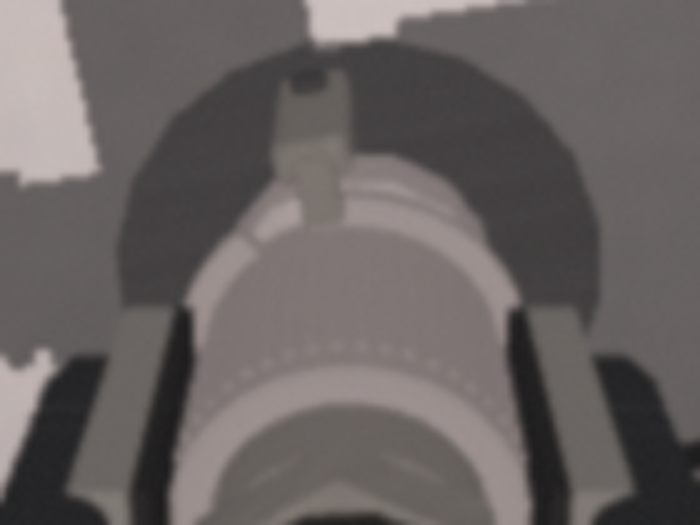

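After 45° of turn the notch spans about x = 250–315 in the crop, with the catch tip beside its right edge at (322,205). About 12° is left. I'll also ease off the sideways force.

Emit:
send_rows(deltas=[[[0,0.0006,0,0,0,0.035,-1],[0,0,0,0,0,0.035,-1],[0,0,0,0,0,0.035,-1],[0,0,0,0,0,0.035,-1],[0,0,0,0,0,0,-1],[0,0,0,0,0,0,-1]]])

```text
time_s: 8.15
position: [0.5331, 0.1595, 0.1144]
tool_rot: [[-0.953, 0.302, -0.001], [0.302, 0.953, 0.001], [0.001, 0.001, -1.0]]
ft_force: [-4.9, 3.9, -13.9]
grip_width: 0.033
gripper_force: 36.9
```

Emit:
send_rows(deltas=[[[0.0003,0,0,0,0,0.035,-1],[0,0,0,0,0,0.035,-1],[0,0,0,0,0,0,-1],[0,0,0,0,0,0,-1]]])

```text
time_s: 8.65
position: [0.5332, 0.1596, 0.1149]
tool_rot: [[-0.93, 0.368, 0.001], [0.368, 0.93, 0.001], [-0.0, 0.001, -1.0]]
ft_force: [-3.2, 4.7, -10.6]
grip_width: 0.0329
gripper_force: 37.2
```

The pull dropped from 16 N to 10.6 N and the sleeve rose, so the notch is under the catch. I'll draw the sleeve up.

Emit:
send_rows(deltas=[[[0,0.0003,-0.0005,0,0,0,-1],[0,0,-0.0005,0,0,0,-1],[0,0,-0.0005,0,0,0,-1],[0,0,0,0,0,0,-1]]])

```text
time_s: 9.15
position: [0.5334, 0.1597, 0.1163]
tool_rot: [[-0.93, 0.368, 0.0], [0.368, 0.93, 0.001], [-0.0, 0.001, -1.0]]
ft_force: [-4.1, 4.0, -10.3]
grip_width: 0.0331
gripper_force: 37.1
```

Emit:
send_rows(deltas=[[[0,0,-0.0005,0,0,0,-1],[0,0,-0.0005,0,0,0,-1],[0,0,-0.0005,0,0,0,-1],[0,0,-0.0005,0,0,0,-1],[0,0,-0.0005,0,0,0,-1],[0,0,0,0,0,0,-1]]])

```text
time_s: 9.9
position: [0.5338, 0.1596, 0.1192]
tool_rot: [[-0.93, 0.368, 0.002], [0.368, 0.93, 0.0], [-0.002, 0.001, -1.0]]
ft_force: [-3.1, 4.0, -5.0]
grip_width: 0.0327
gripper_force: 37.6
```

Emit:
send_rows(deltas=[[[0,0,-0.001,0,0,0,-1],[0,0,-0.001,0,0,0,-1],[0,0,-0.001,0,0,0,-1],[0,0,-0.002,0,0,0,-1],[0,0,-0.003,0,0,0,-1],[0,0,0,0,0,0,-1]]])

```text
time_s: 10.65
position: [0.5336, 0.1594, 0.1269]
tool_rot: [[-0.93, 0.368, 0.001], [0.368, 0.93, -0.0], [-0.001, 0.0, -1.0]]
ft_force: [-2.6, 2.9, -0.1]
grip_width: 0.0326
gripper_force: 38.0
```

Emit:
send_rows(deltas=[[[0,0,-0.005,0,0,0,-1],[0,0,-0.005,0,0,0,-1],[0,0,-0.01,0,0,0,-1],[0,0,-0.01,0,0,0,-1],[0,0,-0.02,0,0,0,-1],[0,0,-0.02,0,0,0,-1],[0,0,-0.02,0,0,0,-1],[0,0,0,0,0,0,-1],[0,0,0,0,0,0,-1]]])

```text
time_s: 11.78
position: [0.5331, 0.1593, 0.2158]
tool_rot: [[-0.93, 0.368, -0.001], [0.368, 0.93, -0.0], [0.001, -0.0, -1.0]]
ft_force: [-0.1, 0.2, -2.3]
grip_width: 0.0327
gripper_force: 37.9
```

Run:
```python
from h import *
s=telemetry.observe();print(np.round(s["q"],2),np.round(s["ft_force"],2),s["position"],np.round(s["tool_rot"],3).tolist())
i,P=cloud("wrist"); j,P2=cloud("side"); np.savez("w5.npz",i=i,P=P)
a=cv2.resize(i[150:360,170:390],None,fx=2.6,fy=2.6); b=cv2.resize(j[170:270,240:340],None,fx=5,fy=5)
h=max(a.shape[0],b.shape[0]);c=np.zeros((h,a.shape[1]+b.shape[1],3),np.uint8);c[:a.shape[0],:a.shape[1]]=a;c[:b.shape[0],a.shape[1]:]=b
c=cv2.resize(c,(800,int(h*800/c.shape[1])));save(c,"c5.png")
```

```text
[ 4.450e+00  2.430e+01  7.728e+01 -1.000e-02  7.847e+01 -6.395e+01] [-0.09  0.24 -2.31] [0.53306656 0.15934015 0.21576797] [[-0.93, 0.368, -0.001], [0.368, 0.93, -0.0], [0.001, -0.0, -1.0]]
```

View pics/c5.png

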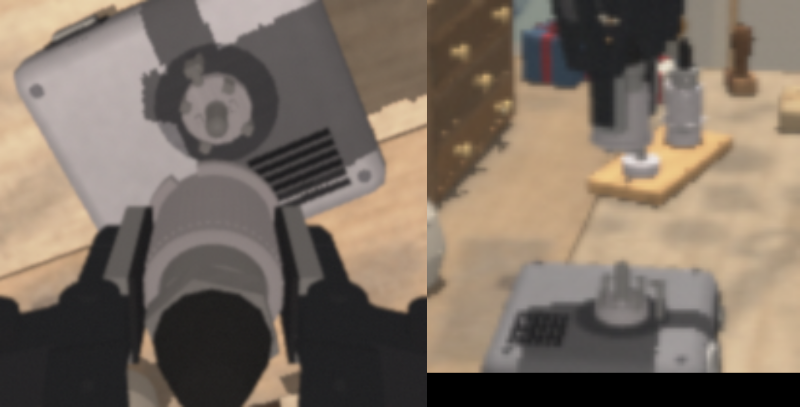

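The left half of the picture shows the nozzle held upright at (210,230), with the bare outlet pipe and open claws behind it at (215,110). The right half shows the rack with the bare post at about (640,160) and the spare at (683,100).

Emit:
send_rows(deltas=[[[-0.011,-0.0209,0,0,0,0,-1],[-0.022,-0.0417,0,0,0,0,-1],[-0.022,-0.0417,0,0,0,0,-1],[-0.022,-0.0417,0,0,0,0,-1],[-0.022,-0.0417,0,0,0,0,-1],[-0.022,-0.0417,0,0,0,0,-1],[-0.022,-0.0417,0,0,0,0,-1],[-0.022,-0.0417,0,0,0,0,-1],[-0.011,-0.0209,0,0,0,0,-1],[0,0,0,0,0,0,-1],[0,0,0,0,0,0,-1]]])

```text
time_s: 13.25
position: [0.5742, -0.2144, 0.2161]
tool_rot: [[-0.93, 0.367, -0.001], [0.367, 0.93, 0.001], [0.001, 0.001, -1.0]]
ft_force: [-0.5, 0.1, -2.6]
grip_width: 0.0328
gripper_force: 37.9
```

Run:
```python
from h import *
s=telemetry.observe();p=np.array(s["position"]);R=np.array(s["tool_rot"]);print(p,R.round(3).tolist())
i,P=cloud("wrist"); np.savez("w6.npz",i=i,P=P); save(i,"w6.png")
S=P.reshape(-1,3); c=lambda T:(len(T),T.mean(0).round(4),cv2.minEnclosingCircle(T[:,:2].astype(np.float32)*1000))
r=np.hypot(*(S[:,:2]-p[:2]).T)
for lo,hi in [(.004,.012),(-.003,.003),(-.02,-.005),(-.036,-.031),(.025,.04)]: # sleeve in hand, z rel TCP
    T=S[(S[:,2]-p[2]>lo)&(S[:,2]-p[2]<hi)&(r<.0225)]
    if len(T): print("held",lo,c(T))
q=np.array([.574,-.2156]);r=np.hypot(*(S[:,:2]-q).T)
for lo,hi in [(.024,.028),(.03,.048),(.048,.057)]:
    T=S[(S[:,2]>lo)&(S[:,2]<hi)&(r<.022)]
    if len(T): print("post",lo,c(T))
T=S[(S[:,2]>.0115)&(S[:,2]<.017)&(np.hypot(*(S[:,:2]-[.561,-.2586]).T)<.1)];print(cv2.minAreaRect(T[:,:2].astype(np.float32)*1000))
```

```text
[ 0.57415552 -0.21439012  0.21608199] [[-0.93, 0.367, -0.001], [0.367, 0.93, 0.001], [0.001, 0.001, -1.0]]
held 0.004 (854, array([ 0.5679, -0.2124,  0.2244]), ((572.8627319335938, -213.8489532470703), 21.84961700439453))
held -0.003 (1540, array([ 0.5675, -0.2119,  0.2159]), ((572.1255493164062, -213.57420349121094), 21.50860023498535))
held -0.02 (1175, array([ 0.5637, -0.2101,  0.204 ]), ((565.2085571289062, -210.84564208984375), 19.864931106567383))
held -0.036 (544, array([ 0.5629, -0.2104,  0.1836]), ((569.0086669921875, -213.36497497558594), 18.524368286132812))
held 0.025 (2108, array([ 0.5716, -0.2137,  0.246 ]), ((564.0306396484375, -210.3018798828125), 19.559690475463867))
post 0.024 (604, array([ 0.5754, -0.2148,  0.0257]), ((576.5550537109375, -215.25796508789062), 16.86776351928711))
post 0.03 (44, array([ 0.5731, -0.2141,  0.0395]), ((574.9937744140625, -214.79318237304688), 4.704752445220947))
post 0.048 (78, array([ 0.5759, -0.2151,  0.052 ]), ((576.3731079101562, -215.2674560546875), 4.911900997161865))
((563.0451049804688, -258.07684326171875), (158.91004943847656, 71.63396453857422), 72.63240814208984)
```

View pics/w6.png

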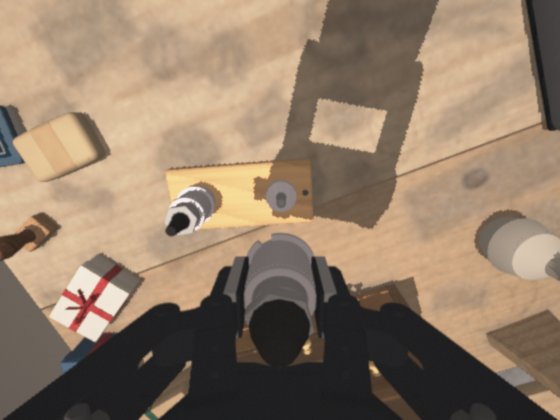

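The wrist view shows the empty post at (281,197) on the rack, clear of the spare at (185,215). The held nozzle hangs at (280,290). Next I'll fit the held nozzle's axis relative to the TCP.

Run:
```python
from h import *
from scipy.optimize import least_squares
p=np.array([.57416,-.21439,.21608]);R=np.array([[-0.93,.367,0],[.367,.93,0],[0,0,-1]])
S=np.load("w6.npz")["P"].reshape(-1,3); T=(S-p)@R
for lo,hi,r0 in [(.003,.012,.017),(.013,.022,.017),(.022,.03,.017),(.031,.0345,.02),(-.008,-.001,None),(-.016,-.009,None)]:
    m=(T[:,2]>lo)&(T[:,2]<hi)&(abs(T[:,1])<.0135)&(T[:,0]>.002)&(T[:,0]<.0215); Q=T[m][:,:2]
    f=lambda x:np.hypot(*(Q-x[:2]).T)-(r0 or x[2])
    s=least_squares(f,[0,0,.014],loss="soft_l1",f_scale=.0005); print(lo,m.sum(),s.x.round(4),np.abs(f(s.x)).mean().round(5))
q=(np.array([.5765,-.2153,p[2]])-p)@R; print("post in tool",q.round(4))
# low end of visible flange
m=(np.hypot(T[:,0],T[:,1])<.0215)&(T[:,2]>.02)&(T[:,2]<.06);print(np.percentile(T[m][:,2],[50,95,99,100]).round(4))
```

```text
0.003 507 [-0.002  -0.0011  0.014 ] 0.00026
0.013 399 [-0.002 -0.001  0.014] 0.00023
0.022 283 [-0.0021 -0.0009  0.014 ] 0.00022
0.031 330 [-0.0039 -0.0001  0.014 ] 0.00106
-0.008 376 [-0.002  -0.0012  0.0125] 0.00028
-0.016 647 [-0.0017 -0.0011  0.0129] 0.00059
post in tool [-0.0025  0.      0.    ]
[0.0313 0.034  0.0352 0.0362]
```

Emit:
send_rows(deltas=[[[-0.0005,0.001,0.02,0,0,0,-1],[0,0,0.025,0,0,0,-1],[0,0,0.025,0,0,0,-1],[0,0,0.02,0,0,0,-1],[0,0,0.014,0,0,0,-1],[0,0,0.008,0,0,0,-1],[0,0,0,0,0,0,-1],[0,0,0,0,0,0,-1]]])

```text
time_s: 14.3
position: [0.5754, -0.215, 0.1051]
tool_rot: [[-0.93, 0.368, 0.001], [0.368, 0.93, -0.001], [-0.001, -0.0, -1.0]]
ft_force: [-1.1, -0.3, -2.9]
grip_width: 0.0332
gripper_force: 37.9
```

Run:
```python
from h import *
s=telemetry.observe();print(s["position"],np.round(s["ft_force"],2))
i,P=cloud("side"); j,P2=cloud("scene"); np.savez("s7.npz",i=i,j=j)
a=cv2.resize(i[165:235,275:335],None,fx=6.6,fy=6.6,interpolation=2); b=cv2.resize(j[220:290,305:365],None,fx=6.6,fy=6.6,interpolation=2)
save(np.hstack([a,b]),"c7.png")
```

```text
[ 0.57536771 -0.21496542  0.10507034] [-1.09 -0.29 -2.89]
```

View pics/c7.png

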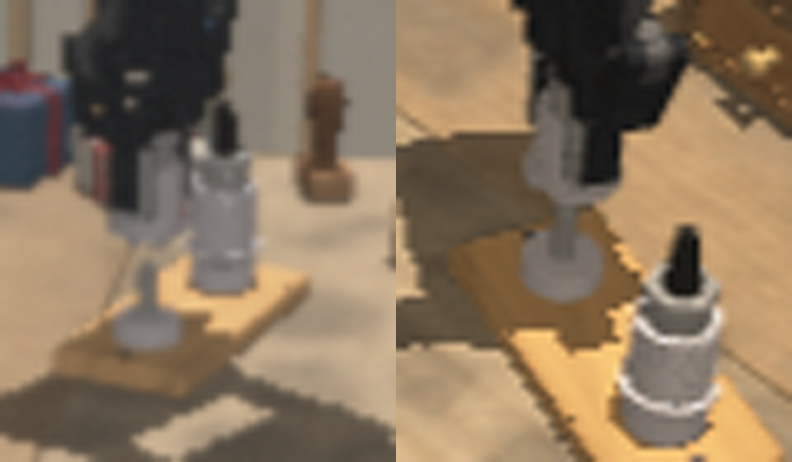

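The left half shows the held nozzle's flange centred over the post at x = 148. In the right half the nozzle is centred near 571 and the post near 565, so it is aligned to about a millimetre. I'll trim by the fitted offset and lower by feel.

Emit:
send_rows(deltas=[[[0.0009,0.0011,0.003,0,0,0,-1],[0,0,0.003,0,0,0,-1],[0,0,0.001,0,0,0,-1],[0,0,0.001,0,0,0,-1],[0,0,0.001,0,0,0,-1],[0,0,0.001,0,0,0,-1],[0,0,0,0,0,0,-1],[0,0,0,0,0,0,-1]]])

```text
time_s: 15.4
position: [0.5746, -0.2135, 0.0944]
tool_rot: [[-0.93, 0.368, 0.0], [0.368, 0.93, -0.0], [-0.0, -0.0, -1.0]]
ft_force: [0.4, -0.2, -2.2]
grip_width: 0.033
gripper_force: 37.9
```

Emit:
send_rows(deltas=[[[0,0,0.001,0,0,0,-1],[0,0,0.001,0,0,0,-1],[0,0,0.001,0,0,0,-1],[0,0,0.001,0,0,0,-1],[0,0,0,0,0,0,-1]]])

```text
time_s: 16.02
position: [0.5746, -0.2135, 0.0902]
tool_rot: [[-0.93, 0.368, -0.0], [0.368, 0.93, 0.0], [0.0, 0.0, -1.0]]
ft_force: [0.5, 0.2, -2.4]
grip_width: 0.0333
gripper_force: 37.9
```

Emit:
send_rows(deltas=[[[0,0,0.002,0,0,0,-1],[0,0,0.002,0,0,0,-1],[0,0,0.002,0,0,0,-1],[0,0,0.002,0,0,0,-1],[0,0,0.002,0,0,0,-1],[0,0,0.002,0,0,0,-1],[0,0,0.002,0,0,0,-1],[0,0,0.001,0,0,0,-1],[0,0,0,0,0,0,-1]]])

```text
time_s: 17.15
position: [0.5746, -0.2135, 0.0753]
tool_rot: [[-0.93, 0.368, -0.0], [0.368, 0.93, 0.0], [0.0, 0.0, -1.0]]
ft_force: [0.1, 0.5, -2.0]
grip_width: 0.0329
gripper_force: 37.9
```

Emit:
send_rows(deltas=[[[0,0,0.001,0,0,0,-1],[0,0,0.001,0,0,0,-1],[0,0,0.001,0,0,0,-1],[0,0,0.001,0,0,0,-1],[0,0,0.001,0,0,0,-1],[0,0,0,0,0,0,-1]]])

```text
time_s: 17.9
position: [0.5746, -0.2135, 0.0702]
tool_rot: [[-0.93, 0.368, -0.0], [0.368, 0.93, 0.0], [0.0, 0.0, -1.0]]
ft_force: [-0.5, -0.1, -2.0]
grip_width: 0.0332
gripper_force: 37.9
```

Emit:
send_rows(deltas=[[[0,0,0.0005,0,0,0,-1],[0,0,0.0005,0,0,0,-1],[0,0,0.0005,0,0,0,-1],[0,0,0.0005,0,0,0,-1],[0,0,0,0,0,0,-1],[0,0,0,0,0,0,-1]]])

```text
time_s: 18.65
position: [0.5746, -0.2135, 0.0683]
tool_rot: [[-0.93, 0.368, 0.0], [0.368, 0.93, -0.0], [-0.0, 0.0, -1.0]]
ft_force: [0.0, 0.0, -2.1]
grip_width: 0.0329
gripper_force: 37.9
```

Emit:
send_rows(deltas=[[[0,0,0.0005,0,0,0,-1],[0,0,0.0005,0,0,0,-1],[0,0,0,0,0,0,-1],[0,0,0,0,0,0,-1]]])

```text
time_s: 19.15
position: [0.5748, -0.2136, 0.0679]
tool_rot: [[-0.93, 0.368, 0.001], [0.368, 0.93, -0.0], [-0.001, -0.0, -1.0]]
ft_force: [-2.3, 1.2, 6.3]
grip_width: 0.0329
gripper_force: 38.6
```

Emit:
send_rows(deltas=[[[0,0,0.0003,0,0,0,-1],[0,0,0.0003,0,0,0,-1],[0,0,0,0,0,0,-1],[0,0,0,0,0,0,-1]]])

```text
time_s: 19.65
position: [0.5748, -0.2136, 0.0678]
tool_rot: [[-0.93, 0.368, 0.001], [0.368, 0.93, -0.001], [-0.001, -0.0, -1.0]]
ft_force: [-3.0, 1.4, 10.1]
grip_width: 0.0332
gripper_force: 39.1
```

Emit:
send_rows(deltas=[[[0,0,-0.0006,0,0,0,-1],[0,0,0,0,0,0,-0.1],[0,0,0,0,0,0,0.1],[0,0,0,0,0,0,0.4],[0,0,0,0,0,0,0.5],[0,0,0,0,0,0,0.5],[0,0,-0.01,0,0,0,0.5],[0,0,-0.02,0,0,0,0.5],[0,0,-0.04,0,0,0,0.5],[0,0,-0.04,0,0,0,0.5],[0,0,-0.04,0,0,0,0.5],[0,0,0,0,0,0,0.5]]])

```text
time_s: 21.15
position: [0.5755, -0.2139, 0.2214]
tool_rot: [[-0.93, 0.368, 0.006], [0.368, 0.93, -0.004], [-0.007, -0.001, -1.0]]
ft_force: [0.2, 0.7, -0.5]
grip_width: 0.0642
gripper_force: 0.0
```

Run:
```python
from h import *
s=telemetry.observe();print(s["position"],np.round(s["ft_force"],2),s["grip_width"])
i,P=cloud("wrist"); j,P2=cloud("scene"); k,P3=cloud("side")
S=P.reshape(-1,3);n=np.hypot(*(S[:,:2]-[.5765,-.2153]).T)<.025
for lo,hi in [(.092,.104),(.08,.09),(.065,.07),(.033,.037)]:
    T=S[n&(S[:,2]>lo)&(S[:,2]<hi)]; print(lo,len(T),T.mean(0).round(4) if len(T) else 0,cv2.minEnclosingCircle(T[:,:2].astype(np.float32)*1000) if len(T) else 0)
T=S[n];print("top",np.nanmax(T[T[:,2]<.12][:,2]), "flat top sleeve", np.histogram(T[:,2],np.arange(.06,.104,.002)))
c=[cv2.resize(x,(396,462),interpolation=2) for x in (j[220:290,305:365],k[165:235,275:335])]
save(np.hstack(c),"c8.png")
```

```text
[ 0.57546289 -0.21393666  0.22139921] [ 0.23  0.73 -0.49] 0.06415413347660677
0.092 381 [ 0.5745 -0.2145  0.0975] ((575.9453735351562, -215.17782592773438), 10.18651008605957)
0.08 242 [ 0.571  -0.2131  0.0857] ((576.1387329101562, -215.03890991210938), 14.4789400100708)
0.065 271 [ 0.5685 -0.2121  0.0676] ((576.10986328125, -215.05511474609375), 16.947050094604492)
0.033 174 [ 0.5667 -0.2096  0.0356] ((575.64306640625, -214.7747802734375), 19.841793060302734)
top 0.10202259347109573 flat top sleeve (array([ 13,  18,  33, 168,  90,  10,  10,   6,   2,  15,  18,  63,  49,
        42,  70,  74,  59,  56,  48, 166,  51]), array([0.06 , 0.062, 0.064, 0.066, 0.068, 0.07 , 0.072, 0.074, 0.076,
       0.078, 0.08 , 0.082, 0.084, 0.086, 0.088, 0.09 , 0.092, 0.094,
       0.096, 0.098, 0.1  , 0.102]))
```

View pics/c8.png

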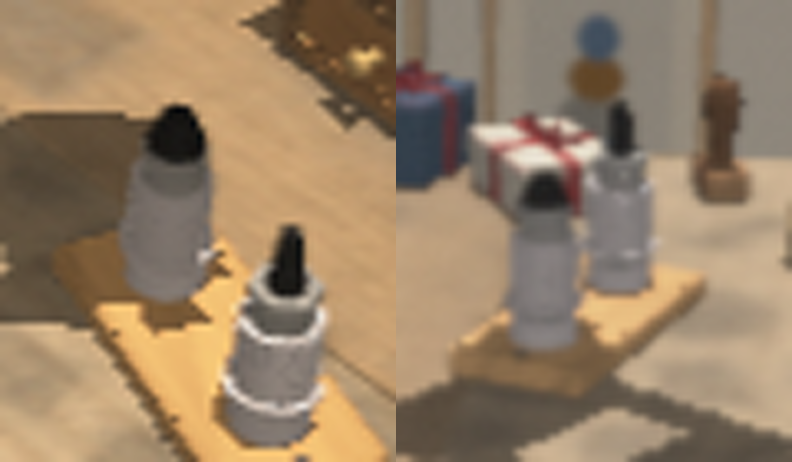

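Both views show the nozzle upright on the post, at (170,210) on the left and (543,270) on the right. The top is at about 0.100 m and the sleeve top at 0.068 m, as they should be when it is fully seated. The spare stands untouched.

```bash
python3 -c "
from rig import env
print(env.close_job())"
```

```text
the job is handed in; nothing more can be done
None
```

The nozzle is unlocked, off the filler and stowed upright and fully down on the empty post; the spare was not touched, and the job is handed in at about 21 s of the 67 s allowed.

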